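# Fish the descaled hose strainer out of its soaking pot with the tongs

### The job

The strainer from the machine's inlet hose has been descaling in the small white pot; the descaler is poured off but the strainer is still acid, so the gripper's fingers must not touch it. Lift the spring tongs out of their caddy with a light squeeze, reach into the pot with the jaws open, close them on the strainer and lift it out; the program finishes while still holding it in the tongs above the pot, about a hand's breadth (9 cm) over the rim, so that it can drip. Leave the pot standing where it is and do not disturb anything else on the worktop.

Things in the scene. Friction and masses are not known exactly. Their poses are not given: they have to be found in the camera images.
- tongs_grip (a point): Grip point of the small steel spring tongs, which start upright, open, jaws down, in the caddy's rear slot: midway between the arms, 85 mm above the jaw ends, 39 mm below the tongs' top. z up along the tongs; y = the direction in which the arms close. Over both arms: open 40 mm here and 44 mm 20 mm lower (so straight fingers touch with their ends first); 34 mm all along with the jaws on the strainer.
- tongs_tips (a point): Point midway between the two jaw ends of the tongs, level with them (85 mm below tongs_grip); axes as tongs_grip. Gap between the jaws 44 mm open, 20 mm on the strainer; over their outsides 52 mm open. Jaws 22 mm wide (along x), 20 mm tall.
- tongs_left (a joint): Angle of the left (+y) arm of the tongs at the bridge: 0 open, about 0.10 on the strainer, 0.17 fully shut (rad). Springs back to 0. 20 mm below tongs_grip, 2 N on each arm begins to close the tongs and 4 N closes them on the strainer (at tongs_grip itself 3.5 and 7 N).
- tongs_right (a joint): The same for the right (-y) arm. So a light squeeze (3 N, or fingers set 38 to 42 mm apart) carries the tongs with the jaws still well open (30 to 40 mm); a firm squeeze (20 to 25 N) closes them on the strainer and holds it.
- tongs: The tongs as a whole: a U of plain strip steel, 124 mm long, 64 g, two flat arms (14 mm wide along x, 2.5 mm thick) hinged at a bridge on top. Origin at tongs_tips; axes as tongs_grip.
- caddy: Grey two-slot utensil caddy, fixed in place on a foot of 84 x 96 mm; origin at the centre of its underside, z up. Its walls are 60 (x) x 70 (y) mm and end 58 mm above the worktop. The tongs stand in the rear slot (centre at x = +14 mm, slot 24 x 62 mm, floor 8 mm above the worktop); two clothes pegs are fixed upright in the front slot and end 81 mm above the worktop.
- pot: Small white glazed pot, round, open, loose (0.3 kg): 96 mm across at the rim, 46 mm high, inside 76 mm across at the floor and 84 mm higher up, inner floor 5 mm above its underside. Origin at the centre of its underside, z up.
- strainer_center (a point): Centre (half-way up) of the inlet-hose strainer that stands in the pot: a loose dark metal sieve cap, 26 mm high, about 30 g, body 20 mm across, on a grey collar 28 mm across and 3.5 mm high at its foot. z along its axis.
- strainer: The strainer; origin at the centre of its underside, axes as strainer_center.
- wash_timer: Red wind-up timer, 60 x 67 x 62 mm, a bystander at the back. Origin at the centre of its underside.
- spare_knob: Spare dryer knob, black disc 52 mm across with a grey bar, 23 mm high, a bystander on the right. Origin at the centre of its underside.
- screwdriver: Screwdriver with orange handle, 182 mm long, lying on the right, a bystander. Origin at the centre of its underside.
- tape_measure: Yellow tape measure, 64 x 56 x 53 mm, near the front edge, a bystander. Origin at the centre of its underside.
- loose_peg: Wooden clothes peg, 72 x 15 x 12 mm, lying between caddy and pot, a bystander. Origin at the centre of its underside.
- soap_bar: Cream bar of soap, 98 x 80 mm, 30 mm high, near the front edge, a bystander. Origin at the centre of its underside.

How it is judged:
By the outcome, as a careful person would: the job done as asked, in the order asked, and still so for the second after the job is handed in, while the arm keeps its last pose, push and grip.
It also fails if it takes over 45 s, if anything falls off the work surface, if the arm or the gripper's body presses on something with over 40 N, if the wrist force passes 120 N, or if a joint passes its speed limit or range.

### The arm

A 6-joint arm with a two-finger parallel gripper is mounted at the origin on a cart in front of the work surface, level with it; the furniture and walls round the work are solid. World frame = base frame: x ahead of the robot, y to its left, z up, the work surface at z = 0. Lengths are in m, angles in degrees, forces in N, time in s.
With the tool pointing down it reaches from about 0.275 to 1 m from the base axis. Payload 8.4 kg.
Tool frame: the origin (TCP) lies at the very end of the fingers, on their centre line; the grasp point (between the pads) lies 19 mm behind it; z points along the fingers, y is the line along which they close (so a half turn about z gives the same grasp; the last joint's range is limited). The gripper opens to 85 mm and grips with 20 to 120 N. Pads are 22 mm wide; open, the fingers measure 114 mm over their backs; the gripper's body (76 mm by 85 mm) begins 54 mm behind the grasp point. The pads swing forward as they close: fully open they stand 13 mm farther back than shut.
Start: joints at [-66.314, 20.225, 93.587, -0, 66.188, -0.138], TCP at [0.252, -0.572, 0.231] pointing down, gripper open.
Joint ranges: [-150.9, 150.9], [-52.94, 120.26], [3.33, 152.33], [-74.26, 254.26], [0, 154.13], [-172.89, 172.89]. Speed limits (degrees/s): [127.2, 127.2, 159.86, 180, 180, 180].

### API

Orientations are given as [roll, pitch, yaw] about the fixed x, y, z axes, in that order (R = Rz(yaw) Ry(pitch) Rx(roll)).
In Python, from station import r, optics, finish_job gives the robot as it stands.
- The arm moves only by the shell command python3 -m inch 'ROWS'. ROWS is JSON, a list of rows, each a list of 7 numbers: the closure in counts, from 0 (fully open) to 255 (shut), then the shift along the world's x, y, z in cm, then the turn, a rotation vector about the world's x, y, z in degrees. A call has 1 to 10 rows; each row shifts and turns the commanded pose from where the row before left it; what a row does not reach is not made up. A row lasts 1/12 s, in which the tool goes at most 41.7 mm and 7.16 degrees, less where a joint would pass 70% of its speed; a pose out of reach is approached as far as the arm can. A call is refused whole if a number of a shift passes 4.17 or a number of a turn 7.16, either way. A call with a gripper value outside its range is refused whole. The fingers move at their own pace and stop on an object; the grip force is fixed at half the most. Time passes only in rows, so rows that do not move let the fingers close. It gives the time, the measured TCP pose, the force, the opening and the grip force at its end, in the units of the state.
- r.observe(): the state, without advancing time (a new reading comes with each control period).
- optics.capture(name): name is "scene" or "top"; returns the picture (384x512x3 uint8, red, green, blue); there is no depth.
- optics.camera_info(name): a dict with "camera_matrix" (3x3 intrinsics, pixels), "R" (3x3) and "t" (3): a world point X has camera coordinates R X + t. Camera axes: x right, y down, z forward; pixel columns grow to the right and rows downward; lengths in m; the calibration is good to about 2 mm. A picture is of the moment at which its call begins. camera_info takes no time and is no camera call.
- finish_job(): hands the job in; it is judged then, once.
The state is a dict: "time_s": time; "joint_pos": joint angles; "qvel": joint speeds; "joint_torque": joint torques, N m; "tcp_pos": TCP position; "orientation": TCP orientation; "force": force on the tool from outside, world axes, zero at the start; "moment": the same for the moment, N m; "gripper_width": finger opening in m; "grasp_force": force on a finger pad.
Only numpy, scipy, OpenCV 4.12 (cv2) and the standard library are available. Lean on these libraries where they do the work, as an engineer would, in place of code of your own. Each camera call takes 0.05 s, during which the arm holds its last target. There are 200 camera calls.

## Working session

There is one attempt and no reset: what is moved stays moved. The work goes in short steps, Python scripts to look and compute and a shell command to move; the robot and the scene stay as the last step left them, time stands still between calls to the robot, and variables do not carry over. Pictures are saved under pics/ and viewed, at most 10 in all, crops included, and the job is handed in when it is done.

```bash
mkdir -p pics
python3 - <<'E'
from station import r, optics
import cv2,numpy as np
for n in("scene","top"):
    im=optics.capture(n); cv2.imwrite(f"pics/{n}0.png",cv2.resize(im[:,:,::-1],(800,600),interpolation=cv2.INTER_CUBIC))
    i=optics.camera_info(n); print(n,np.round(i["camera_matrix"],1).tolist(),np.round(i["R"],4).tolist(),np.round(i["t"],4).tolist())
s=r.observe(); print(s)
E
```

```text
scene [[436.3, 0.0, 252.0], [0.0, 436.3, 192.6], [0.0, 0.0, 1.0]] [[-0.8566, -0.516, -0.003], [-0.3869, 0.6461, -0.658], [0.3415, -0.5625, -0.753]] [0.3428, 0.4131, 0.9339]
top [[472.7, 0.0, 260.7], [0.0, 472.7, 185.1], [0.0, 0.0, 1.0]] [[0.0228, -0.9997, -0.0009], [-0.9951, -0.0226, -0.0961], [0.0961, 0.003, -0.9954]] [-0.2471, 0.5459, 1.1289]
{'time_s': 0.1, 'joint_pos': array([-6.63108917e+01,  2.02569571e+01,  9.36247449e+01,  3.59396903e-04,
        6.61878909e+01, -1.38959255e-01]), 'qvel': array([-0.06483908,  0.06936524, -0.16529431, -0.04253679, -0.01411712,
       -0.03785834]), 'joint_torque': array([-5.22938590e-04, -6.06357121e+01, -3.42817640e+01, -1.57132677e-04,
        3.95153431e-03, -1.94862537e-06]), 'tcp_pos': array([ 0.25231263, -0.57134288,  0.2306543 ]), 'orientation': array([-1.79930408e+02, -4.97408745e-04,  2.38279220e+01]), 'force': array([-0.80882202, -0.79794023, -0.32294053]), 'moment': array([-0.02226045,  0.08237937, -0.00749258]), 'grasp_force': 0.0, 'gripper_width': 0.08516400608855038}
```

View pics/scene0.png

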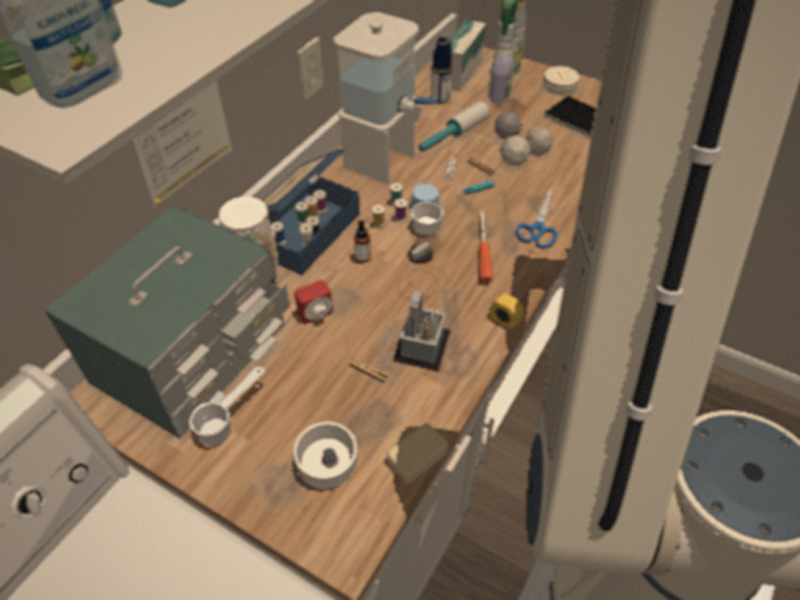

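View pics/top0.png

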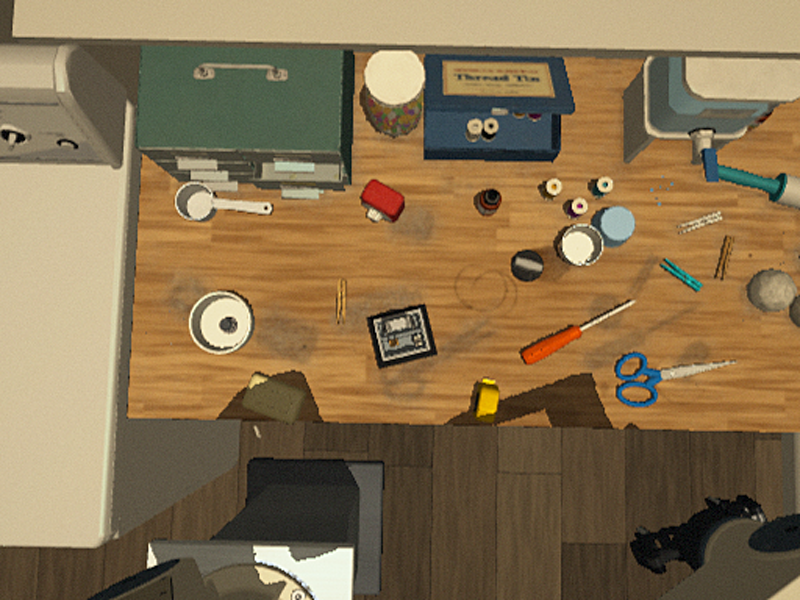

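Scene view: caddy at about (422,345), pot (325,455), loose peg (368,372). Top view: caddy (402,335), pot (221,322), strainer (229,325). Next I enlarge both.

Run:
```python
from station import optics
import cv2,numpy as np
# average several frames; crops 8x, montage
c={"top":[(232,190),(116,182)],"scene":[(245,180),(183,265)]}
rows=[]
for n in c:
    im=optics.capture(n)
    cv2.imwrite(f"pics/raw_{n}.png",im[:,:,::-1])
    rows.append(np.hstack([cv2.resize(im[y:y+50,x:x+50,::-1],(400,300) if 0 else (400,400),interpolation=cv2.INTER_CUBIC) for x,y in c[n]]))
for n,m in zip(c,rows):
    cv2.imwrite(f"pics/crop_{n}.png",m)
```

```text
(no output)
```

View pics/crop_top.png

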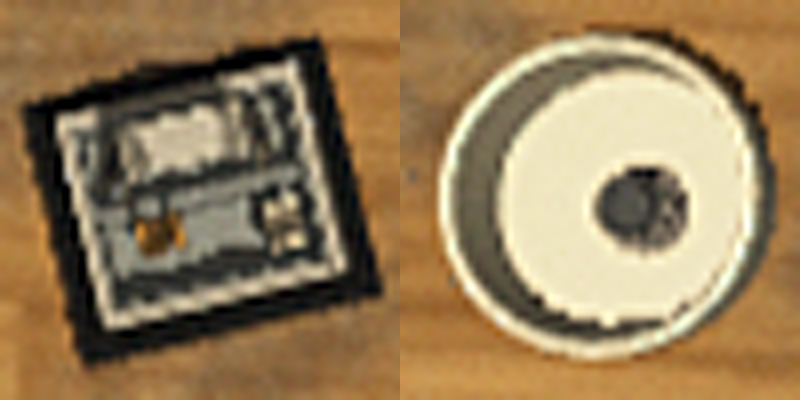

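View pics/crop_scene.png

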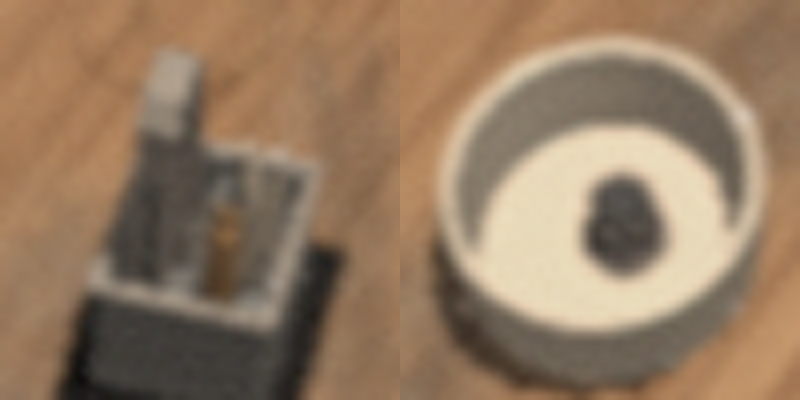

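Top crop: foot corners (25,108),(320,40),(382,293),(88,362); bridge about (182,143); pot rim circle centre (200,196); strainer base (243,208) in its panel. Scene crop: bridge top about (172,65), pot rim (203,185), strainer (225,222).

```bash
cat > h.py <<'E'
from station import optics
import numpy as np
def bp(n,p,z):
    i=optics.camera_info(n);K,R,t=[np.array(i[k]) for k in("camera_matrix","R","t")]
    d=R.T@np.linalg.inv(K)@[p[0],p[1],1.];c=-R.T@t
    return c+d*(z-c[2])/d[2]
def pr(n,X):
    i=optics.camera_info(n);K,R,t=[np.array(i[k]) for k in("camera_matrix","R","t")]
    q=K@(R@np.asarray(X,float)+t);return q[:2]/q[2]
off={"tc":("top",232,190),"tp":("top",116,182),"sc":("scene",245,180),"sp":("scene",183,265)}
def cr(k,x,y,z):
    n,a,b=off[k];return bp(n,((x+.5)/8-.5+a,(y+.5)/8-.5+b),z)
def cp(k,X):
    n,a,b=off[k];return (pr(n,X)-[a,b]+.5)*8-.5
E
python3 - <<'E'
from h import *
np.set_printoptions(precision=4,suppress=True)
def box(P):
    P=np.array(P)[:,:2];print("c",P.mean(0),[round(float(np.linalg.norm(P[i]-P[i-1])),4) for i in range(4)],
      "yaw of edge01",np.degrees(np.arctan2(*(P[1]-P[0])[::-1])),np.degrees(np.arctan2(*(P[2]-P[3])[::-1])),"edge12",np.degrees(np.arctan2(*(P[2]-P[1])[::-1])),np.degrees(np.arctan2(*(P[3]-P[0])[::-1])))
box([cr("tc",*p,0.003) for p in[(25,108),(320,40),(382,293),(88,362)]])
box([cr("tc",*p,0.058) for p in[(55,115),(298,60),(345,275),(108,325)]])
print("bridge top",cr("tc",182,143,.132), "scene",cr("sc",172,65,.132))
print("pot",cr("tp",200,196,.046),"scene",cr("sp",203,185,.046))
print("str base",cr("tp",243,208,.007),"top",cr("tp",225,203,.031),"scene mid",cr("sp",225,222,.018))
E
```

```text
c [ 0.4798 -0.2271] [0.0809, 0.0941, 0.0807, 0.0932] yaw of edge01 -75.68760861083989 -75.54298339880548 edge12 -165.07869780550627 -164.48963864789556
c [ 0.48   -0.2269] [0.0639, 0.0738, 0.065, 0.0713] yaw of edge01 -75.91962709702292 -76.8242866393076 edge12 -166.4781235423212 -164.29457168059156
bridge top [ 0.4911 -0.222   0.132 ] scene [ 0.4947 -0.2283  0.132 ]
pot [0.4924 0.0515 0.046 ] scene [0.4912 0.0519 0.046 ]
str base [0.4908 0.048  0.007 ] top [0.4912 0.0476 0.031 ] scene mid [0.489  0.0472 0.018 ]
```

```bash
python3 -m inch '[[0,1.5,2.2,0,0,0,-1],[0,2,2.9,0,0,0,-1],[0,2,2.9,0,0,0,-1],[0,2,2.9,0,0,0,-1],[0,2,2.9,0,0,0,-1],[0,2,2.9,0,0,0,-1],[0,2,2.9,0,0,0,-1],[0,2,2.9,0,0,0,-1],[0,2,2.9,0,0,0,-1],[0,2,2.9,0,0,0,-0.3]]'
```

```text
time_s: 1.03
tcp_pos: [0.4481, -0.2872, 0.2313]
orientation: [180.0, -0.0, 14.5]
force: [1.4, 0.2, 0.3]
gripper_width: 0.0853
grasp_force: 0.0
```

```bash
python3 -m inch '[[0,2,2.9,0,0,0,0],[0,1.6,2.2,0,0,0,0],[0,1,1.3,0,0,0,0],[0,0,0,-3,0,0,0],[0,0,0,-3,0,0,0],[0,0,0,0,0,0,0],[0,0,0,0,0,0,0]]'
python3 - <<'E'
from station import optics,r
import cv2
im=optics.capture("scene")
cv2.imwrite("pics/a1.png",cv2.resize(im[120:240,210:320,::-1],(550,600),interpolation=cv2.INTER_CUBIC))
E
```

```text
time_s: 1.62
tcp_pos: [0.4924, -0.2242, 0.1704]
orientation: [-179.9, 0.2, 14.5]
force: [0.5, -0.4, 0.7]
gripper_width: 0.0856
grasp_force: 0.0
```

View pics/a1.png

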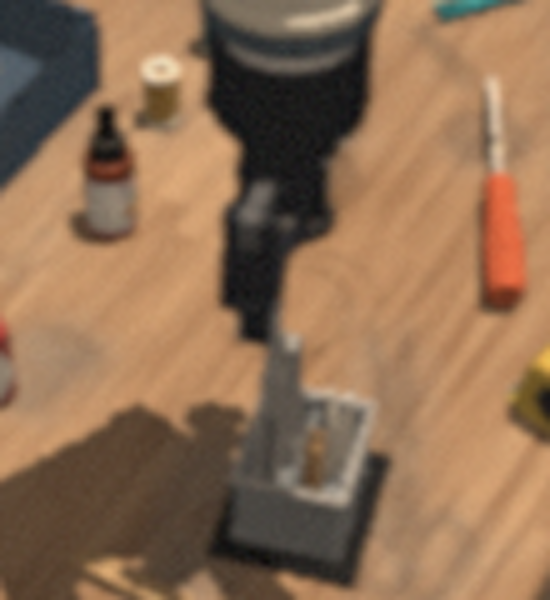

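The near finger hangs just behind and above the tongs (finger end about (258,338), tongs top about (285,335)), so the alignment looks right. I'm lowering now.

```bash
python3 -m inch '[[0,0.1,0,-2,0,0,0],[0,0,0,-2,0,0,0],[0,0,0,-2,0,0,0],[0,0,0,-1.5,0,0,0],[0,0,0,-1,0,0,0],[0,0,0,-0.8,0,0,0],[0,0,0,0,0,0,0],[0,0,0,0,0,0,0]]'; python3 -m inch '[[60,0,0,0,0,0,0],[90,0,0,0,0,0,0],[110,0,0,0,0,0,0],[110,0,0,0,0,0,0],[110,0,0,0,0,0,0],[110,0,0,0,0,0,0]]'
python3 - <<'E'
from station import optics,r
import cv2
im=optics.capture("scene")
cv2.imwrite("pics/a2.png",cv2.resize(im[150:250,220:320,::-1],(600,600),interpolation=cv2.INTER_CUBIC))
print(r.observe()["gripper_width"])
from h import *
p=r.observe()["tcp_pos"];a=np.radians(104.5);d=np.array([np.cos(a),np.sin(a),0])
for X in ([.4934,-.2237,.132],p,p+.025*d,p-.025*d): print(((pr("scene",X)-[220,150]+.5)*6-.5).round())
E
```

```text
time_s: 2.33
tcp_pos: [0.4949, -0.2251, 0.079]
orientation: [180.0, -0.0, 14.5]
force: [-0.1, 0.5, 0.4]
gripper_width: 0.0855
grasp_force: 0.0
time_s: 2.83
tcp_pos: [0.4945, -0.2248, 0.0784]
orientation: [180.0, -0.0, 14.5]
force: [-0.1, -0.9, 0.4]
gripper_width: 0.0488
grasp_force: 0.0
0.04814217607575656
[276. 237.]
[273. 314.]
[258. 355.]
[288. 273.]
```

View pics/a2.png

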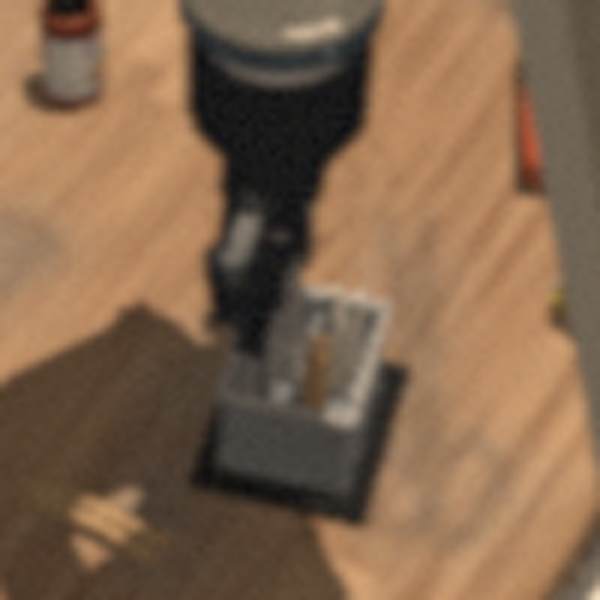

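The finger covers the near arm, and the far arm shows at about (285,340). Now the light squeeze.

```bash
python3 -m inch '[[120,0,0,0,0,0,0],[128,0,0,0,0,0,0],[132,0,0,0,0,0,0],[132,0,0,0,0,0,0],[132,0,0,0,0,0,0]]';  python3 -m inch '[[136,0,0,0,0,0,0],[136,0,0,0,0,0,0],[136,0,0,0,0,0,0],[136,0,0,0,0,0,0]]'
```

```text
time_s: 3.3
tcp_pos: [0.4946, -0.2249, 0.0783]
orientation: [180.0, -0.0, 14.5]
force: [1.2, -1.0, -0.3]
gripper_width: 0.0415
grasp_force: 3.2
time_s: 3.63
tcp_pos: [0.4946, -0.2249, 0.0784]
orientation: [180.0, -0.0, 14.5]
force: [0.6, -0.7, 1.1]
gripper_width: 0.0397
grasp_force: 4.2
```

```bash
python3 -m inch '[[136,0,0,0.5,0,0,0],[136,0,0,1,0,0,0],[136,0,0,1,0,0,0],[136,0,0,1.2,0,0,0],[136,0,0,1.5,0,0,0],[136,0,0,1.5,0,0,0],[136,0,0,1.5,0,0,0],[136,0,0,1.5,0,0,0],[136,0,0,1.3,0,0,0],[136,0,0,1,0,0,0]]'; python3 -m inch '[[136,0,0,0.5,0,0,0],[136,0,0,0,0,0,0],[136,0,0,0,0,0,0]]'
python3 - <<'E'
from station import optics,r
import cv2,numpy as np
a=optics.capture("scene");cv2.imwrite("pics/raw_lift.png",a[:,:,::-1])
b=optics.capture("top")
f=lambda m:cv2.resize(m[:,:,::-1],(400,560),interpolation=cv2.INTER_CUBIC)
cv2.imwrite("pics/a3.png",np.hstack([f(a[100:240,215:315]),f(b[130:270,205:305])]))
E
```

```text
time_s: 4.47
tcp_pos: [0.4949, -0.2249, 0.2008]
orientation: [179.9, -0.1, 14.5]
force: [0.5, -0.7, -0.3]
gripper_width: 0.0402
grasp_force: 2.8
time_s: 4.72
tcp_pos: [0.4943, -0.2247, 0.2034]
orientation: [180.0, -0.0, 14.5]
force: [0.1, 0.4, -0.9]
gripper_width: 0.04
grasp_force: 2.8
```

View pics/a3.png

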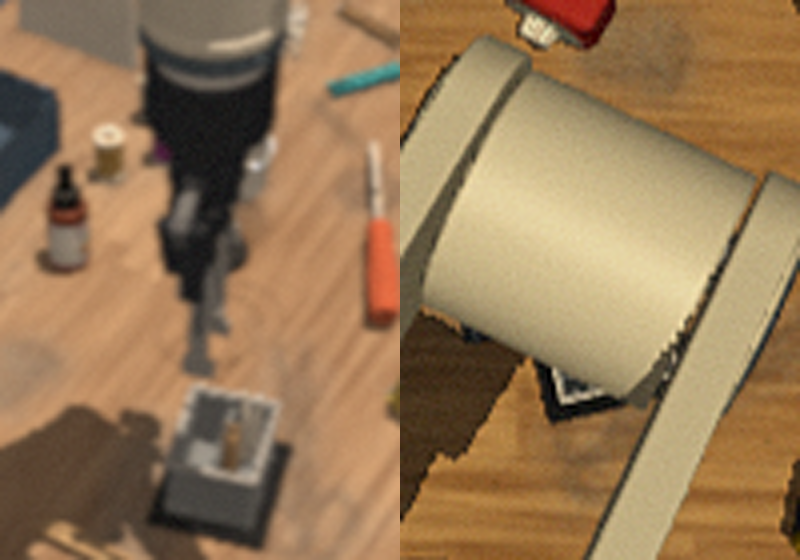

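The tongs hang upright from the fingers, near jaw end about (198,370), far about (218,328), and the caddy is empty and in place. Now I check the jaw position against the projection.

```bash
python3 - <<'E'
from h import *
from station import r
p=r.observe()["tcp_pos"];a=np.radians(14.5);x=np.array([np.cos(a),np.sin(a),0]);d=np.array([-x[1],x[0],0])
for s in(1,-1):
  for k in(-1,1):
   for z in(.133,.153): print(s,k,z,((pr("scene",p*[1,1,0]+[0,0,z]+s*.024*d+k*.011*x)-[215,100]+.5)*4-.5).round())
for yaw in (0,): print("strainer yaw need")
E
python3 -m inch '[[136,0,1,0,0,0,0],[136,0,2,0,0,0,0],[136,0,3,0,0,0,0],[136,0,3,0,0,0,0],[136,0,3,0,0,0,0],[136,0,3,0,0,0,0],[136,0,3,0,0,0,0],[136,0,3,0,0,0,0],[136,0,2,0,0,0,0],[136,0,1,0,0,0,0]]'; python3 -m inch '[[136,-0.1,1,0,0,0,0],[136,-0.1,1,0,0,0,0],[136,-0.1,0.8,0,0,0,0],[136,0,0.4,0,0,0,0],[136,0,0,-1,0,0,0],[136,0,0,-1,0,0,0],[136,0,0,-1,0,0,0],[136,0,0,0,0,0,0],[136,0,0,0,0,0,0],[136,0,0,0,0,0,0]]'
python3 - <<'E'
from station import optics,r
import cv2,numpy as np
a=optics.capture("scene")
b=optics.capture("top")
f=lambda m:cv2.resize(m[:,:,::-1],(400,560),interpolation=cv2.INTER_CUBIC)
cv2.imwrite("pics/a4.png",np.hstack([f(a[185:325,155:255]),f(b[130:270,90:190])]))
E
```

```text
1 -1 0.133 [211. 386.]
1 -1 0.153 [211. 365.]
1 1 0.133 [177. 379.]
1 1 0.153 [178. 358.]
-1 -1 0.133 [230. 333.]
-1 -1 0.153 [231. 312.]
-1 1 0.133 [197. 326.]
-1 1 0.153 [198. 305.]
strainer yaw need
time_s: 5.65
tcp_pos: [0.4936, 0.018, 0.2027]
orientation: [-179.9, 0.1, 14.6]
force: [1.0, -0.5, -1.1]
gripper_width: 0.0399
grasp_force: 2.8
time_s: 6.48
tcp_pos: [0.4914, 0.0469, 0.173]
orientation: [-180.0, 0.0, 14.5]
force: [0.5, 0.6, -0.3]
gripper_width: 0.0402
grasp_force: 2.8
```

View pics/a4.png

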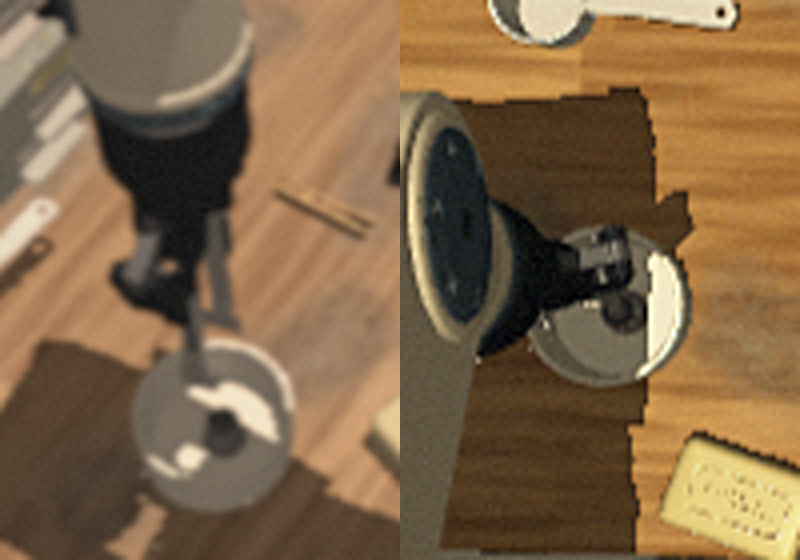

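Near jaw end about (195,378), far about (227,326) in the scene panel; the strainer is at (225,432), pot in place. I compare the two in the same camera.

Run:
```python
from h import *
f=lambda x,y,z:bp("scene",((x+.5)/4-.5+155,(y+.5)/4-.5+185),z).round(4)
print("jaw near",f(195,378,.1026),"far",f(227,326,.1026),"strainer",f(225,432,.018))
```

```text
jaw near [0.4908 0.0627 0.1026] far [0.4946 0.0253 0.1026] strainer [0.4882 0.0477 0.018 ]
```

```bash
python3 -m inch '[[136,-0.15,0.1,-1,0,0,0],[136,0,0,-1.5,0,0,0],[136,0,0,-1.5,0,0,0],[136,0,0,-1,0,0,0],[136,0,0,-0.8,0,0,0],[136,0,0,0,0,0,0],[136,0,0,0,0,0,0]]'; python3 -m inch '[[136,0,0,-0.5,0,0,0],[136,0,0,-0.5,0,0,0],[136,0,0,-0.5,0,0,0],[136,0,0,-0.5,0,0,0],[136,0,0,-0.4,0,0,0],[136,0,0,-0.4,0,0,0],[136,0,0,-0.3,0,0,0],[136,0,0,0,0,0,0],[136,0,0,0,0,0,0]]';python3 - <<'E'
from station import optics,r
import cv2,numpy as np
a=optics.capture("scene")
b=optics.capture("top")
f=lambda m:cv2.resize(m[:,:,::-1],(400,560),interpolation=cv2.INTER_CUBIC)
cv2.imwrite("pics/a5.png",np.hstack([f(a[225:323,173:243]),f(b[155:253,110:180])]))
E
```

```text
time_s: 7.17
tcp_pos: [0.4898, 0.0483, 0.115]
orientation: [-180.0, 0.0, 14.5]
force: [-0.6, 0.3, -0.6]
gripper_width: 0.0401
grasp_force: 2.8
time_s: 7.92
tcp_pos: [0.4899, 0.0482, 0.0841]
orientation: [-180.0, 0.0, 14.5]
force: [0.2, -0.2, -0.4]
gripper_width: 0.0396
grasp_force: 2.8
```

View pics/a5.png

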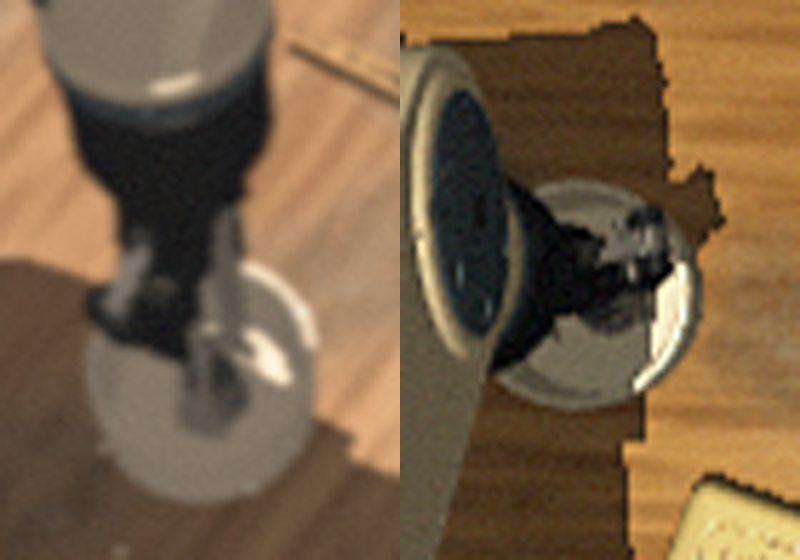

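The jaws are in the pot, near jaw about (198,400) with the dark strainer just right of it and behind (230,385); the pot has not moved. I check the expected positions.

```bash
python3 - <<'E'
from h import *
from station import r
p=r.observe()["tcp_pos"]; print(p); a=np.radians(14.5);x=np.array([np.cos(a),np.sin(a),0]);d=np.array([-x[1],x[0],0])
f=lambda X:((pr("scene",X)-[173,225]+.5)*5.714-.5).round()
for k in(-1,1):
   for z in(.0137,.0337): print("near jaw outer",k,z,f(p*[1,1,0]+[0,0,z]+.0235*d+k*.011*x))
S=np.array([.4895,.0477,0])
for X in ([0,0,.031],[0,0,.005],.01*x+[0,0,.018],-.01*x+[0,0,.018]): print("str",f(S+X))
E
python3 - <<'E'
import cv2
E
```

```text
[0.49011799 0.0482719  0.08442417]
near jaw outer -1 0.0137 [220. 448.]
near jaw outer -1 0.0337 [217. 425.]
near jaw outer 1 0.0137 [171. 434.]
near jaw outer 1 0.0337 [167. 412.]
str [214. 372.]
str [218. 402.]
str [194. 381.]
str [238. 393.]
```

```bash
python3 -m inch '[[136,0,0,-0.1,0,0,0],[140,0,0,0,0,0,0],[144,0,0,0,0,0,0],[148,0,0,0,0,0,0],[152,0,0,0,0,0,0],[152,0,0,0,0,0,0],[152,0,0,0,0,0,0]]'; python3 -m inch '[[156,0,0,0,0,0,0],[160,0,0,0,0,0,0],[160,0,0,0,0,0,0],[160,0,0,0,0,0,0],[160,0,0,0,0,0,0]]'
```

```text
time_s: 8.6
tcp_pos: [0.49, 0.0483, 0.0833]
orientation: [180.0, -0.0, 14.5]
force: [-0.4, -0.4, -0.9]
gripper_width: 0.0347
grasp_force: 4.7
time_s: 9.02
tcp_pos: [0.49, 0.0482, 0.0833]
orientation: [180.0, -0.0, 14.5]
force: [0.7, -0.1, 0.7]
gripper_width: 0.0323
grasp_force: 39.2
```

Force jumped at 34 to 32 mm, so the jaws are on the strainer. I lift it gently.

```bash
python3 -m inch '[[160,0,0,0.3,0,0,0],[160,0,0,0.5,0,0,0],[160,0,0,0.7,0,0,0],[160,0,0,1,0,0,0],[160,0,0,1,0,0,0],[160,0,0,1.2,0,0,0],[160,0,0,1.2,0,0,0],[160,0,0,1.2,0,0,0],[160,0,0,1.2,0,0,0],[160,0,0,1.2,0,0,0]]'; python3 -m inch '[[160,0,0,1.2,0,0,0],[160,0,0,1,0,0,0],[160,0,0,0.7,0,0,0],[160,0,0,0.4,0,0,0],[160,0,0,0,0,0,0],[160,0,0,0,0,0,0],[160,0,0,0,0,0,0],[160,0,0,0,0,0,0]]';python3 - <<'E'
from station import optics,r
import cv2,numpy as np
a=optics.capture("scene")
b=optics.capture("top")
f=lambda m:cv2.resize(m[:,:,::-1],(400,560),interpolation=cv2.INTER_CUBIC)
cv2.imwrite("pics/a6.png",np.hstack([f(a[205:317,163:243]),f(b[148:260,100:180])]))
E
```

```text
time_s: 9.85
tcp_pos: [0.4901, 0.0483, 0.18]
orientation: [180.0, -0.1, 14.5]
force: [-0.1, -0.4, -1.0]
gripper_width: 0.0326
grasp_force: 39.2
time_s: 10.52
tcp_pos: [0.4895, 0.0482, 0.2106]
orientation: [-180.0, 0.1, 14.5]
force: [-0.3, 0.0, -1.4]
gripper_width: 0.0328
grasp_force: 39.2
```

View pics/a6.png

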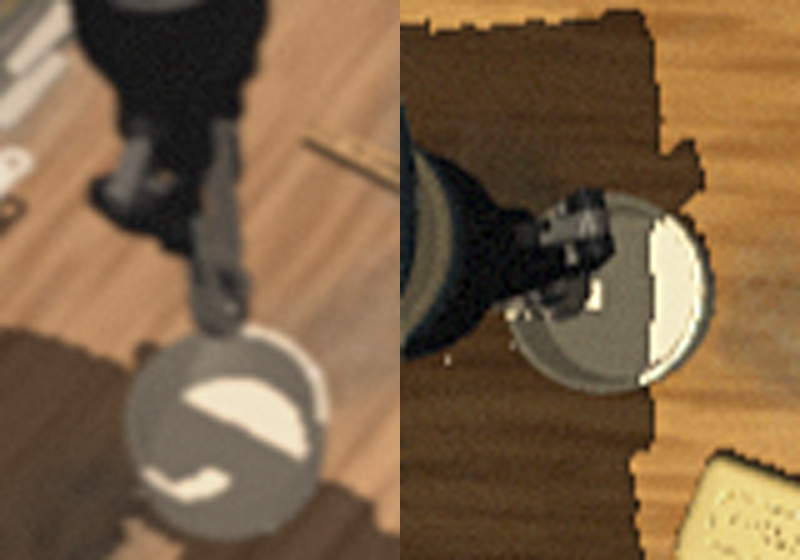

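The pot is empty and in place. The strainer is between the jaws at about (225,295), lifted 12.7 cm, so its foot is about 9 cm over the rim.

```bash
python3 -m inch '[[160,0,0,0.2,0,0,0],[160,0,0,0,0,0,0],[160,0,0,0,0,0,0],[160,0,0,0,0,0,0],[160,0,0,0,0,0,0],[160,0,0,0,0,0,0]]' && python3 -c "
from station import finish_job
print(finish_job())"
```

```text
time_s: 11.12
tcp_pos: [0.49, 0.0483, 0.2133]
orientation: [-180.0, -0.0, 14.5]
force: [0.1, 0.4, -1.0]
gripper_width: 0.0326
grasp_force: 39.2
the job is handed in; nothing more can be done
None
```

The job is handed in at 11.1 s: the tongs hold the strainer about 9 cm above the pot rim, the fingers stayed on the tongs' arms, and the pot is still in place; the grip read 39 N, above the 20 to 25 N you suggested.

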